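# Fish the kiln prop out of the caddy with sprung tongs

### The job

The small white kiln prop has fallen to the bottom of the deep, narrow square-cornered caddy. Take the sprung tongs from their wooden stand, squeeze them shut on the prop, lift it out, and lower it into the straight-sided round clay cup, letting go only when it is down near the cup's floor. Leave the tongs standing in the cup with the prop, and leave the cup itself upright and where it stands.

Things in the scene. Friction and masses are not known exactly. Their poses are not given: they have to be found in the camera images.
- tongs_grip (a point): Sprung tongs, 165 mm tall, upright in a wooden stand (70 mm high, slot 60 mm deep). Point midway between the two dark handles, 145 mm above the arm tips, 20 mm below the top; z up, y from handle to handle. Handles 60 mm over all when free, 18 mm wide, 119-165 mm above the tips. Spring: 3 N plus 0.35 N per mm of squeeze; squeezed to 54 mm over all, the tongs (150 g) can be carried still open.
- tongs_tip (a point): Midway between the tips of the tongs' two flat steel arms (when free), at their lower ends; same axes. Squeezing the handles slides the arms straight together along y, always parallel, by up to 28 mm; let go, they spring apart. Arms 4 mm thick, 16 mm wide, 40 mm clear between when free (48 mm outside), 34 mm with handles at 54 mm over all; shut on the prop, the handles are 38 mm over all.
- prop_center (a point): The small kiln prop: white fired-clay cylinder, dark dot in its top, 18 mm across, 24 mm tall, 20 g, upright on the caddy's floor near the middle of the pocket. Point at its centre, 12 mm above its underside; z along its axis. (The thicker 60 mm prop on the table is not meant.)
- caddy: Fixed terracotta caddy, a tall square-cornered pocket open at the top: outside 52 (x) x 80 (y) x 101 mm high, walls and floor 7 mm thick, so the pocket is 38 x 66 mm and 94 mm deep. Origin under its centre at table height; y along the pocket's long side, the way the tongs open in it.
- cup: Straight-sided round unglazed cup without a handle, loose, 0.7 kg: 82 mm across outside, 72 mm inside, 100 mm high, floor 6 mm thick. Origin under its centre at table height, z up. The tongs fit in it with their arms open, and lean against its rim when let go.
There are look-alikes about, which are no part of the job. Leave any red or yellow look-alike of the cup alone.

How it is judged:
By the outcome, as a careful person would: the job done as asked, in the order asked, and still so for the second after the job is handed in, with the robot touching nothing.
It also fails if it takes over 48 s, if anything falls off the work surface, if the arm or the gripper's body presses on something with over 40 N, if the wrist force passes 120 N, or if a joint passes its speed limit or range.

### The arm

A 7-joint arm with a two-finger parallel gripper is mounted at the origin on the work surface. World frame = base frame: x ahead of the robot, y to its left, z up, the work surface at z = 0. Lengths are in m, angles in rad, forces in N, time in s.
With the tool pointing down it reaches from about 0.425 to 0.925 m from the base axis. Payload 6.8 kg.
Tool frame: the origin (TCP) lies at the very end of the fingers, on their centre line; the grasp point (between the pads) lies 19 mm behind it; z points along the fingers, y is the line along which they close (so a half turn about z gives the same grasp; the last joint's range is limited). The gripper opens to 85 mm and grips with 20 to 120 N. Pads are 22 mm wide; open, the fingers measure 114 mm over their backs; the gripper's body (76 mm by 85 mm) begins 54 mm behind the grasp point. The pads swing forward as they close: fully open they stand 13 mm farther back than shut.
Start: joints at [1.148, 0.477, 0.022, 1.555, -0.011, 1.109, -0.083], TCP at [0.209, -0.642, 0.231] pointing down, gripper open.
Joint ranges: [-2.96, 2.96], [-0.34, 2.1], [-1.41, 1.46], [0.24, 2.44], [-1.37, 4.51], [0.17, 1.92], [-2.96, 2.96]. Speed limits (rad/s): [2.39, 2.39, 3.14, 3.14, 3.14, 3.14, 3.14].

### API

Orientations are given as a rotation vector (axis times angle).
In Python, from bench import get_obs, viewer, r gives the robot as it stands. The module is installed in compiled form; this text tells all that it offers.
- The arm moves only by the tool play_rows, never from a script. Its argument "commands" is a list that holds one entry, the list of rows, each a list of 5 numbers: the gripper's target within -1 to 1 (shut at 1, half-way at 0, fully open at -1), then the shift along the tool's x, y, z scaled (see below), then the turn about the tool's z scaled (see below). A call has 1 to 12 rows; each row is the pose to reach, as a shift and turn from the pose commanded when the call began, along the tool's axes at that moment; what a row does not reach only later rows make up. The controller multiplies each number of a shift by 0.2 m and each number of a turn by pi/2 rad. A row lasts 1/12 s, in which the tool goes at most 41.7 mm and 7.16 degrees, less where a joint would pass 70% of its speed; a pose out of reach is approached as far as the arm can. A call with a number of a shift or a turn outside -1 to 1 is refused whole. A call with a gripper value outside its range is refused whole. The fingers move at their own pace and stop on an object; "grip_force" is the grip in N (left out, the last holds). Time passes only in rows, so rows that repeat a pose let the fingers close. It gives the time, the measured TCP pose, the force, the opening and the grip force at its end, in the units of the state.
- get_obs(): the state, without advancing time (a new reading comes with each control period).
- viewer.grab_frame(name): name is "scene" or "top" or "wrist"; returns a dict with "pixels" (420x560x3 uint8, red, green, blue), "fovy" (degrees; the focal length in pixels is half the picture's height over the tangent of half this angle, whatever the lens; pixels are square), "cx", "cy" (the principal point, pixels), "world_to_cam" (4x4, takes a point from world to camera coordinates); the wrist camera has in their place "hand_eye" (4x4, takes a point from camera to tool coordinates, whose origin is the TCP and whose axes are the flange's). Camera axes: x right, y up, looking along -z (the intrinsics and any distortion apply to the point x, -y, -z); pixel columns grow to the right and rows downward; lengths in m; the calibration is good to about 2 mm. A picture is of the moment at which its call begins: read the wrist's pose just before it. There is no depth.
- r.hand_in(): hands the job in; it is judged then, once.
Trained networks look in a picture, given as the dict that the camera call returned (one of the last four; its "shot" number tells which), for a name from the list of things; names that differ only in an ending like _2 or _b are one class to them, and where a whole thing is asked for, a point or a joint stands for the part that bears it (a point fixed in the world has none). Each returns a list of dicts, best first, with "score" (0 to 1); they miss things now and then, are a little off and sometimes report something else, mostly with a low value. They report only what shows in the picture. A call takes as long as a camera call. They do not tell look-alikes from the thing itself.
- viewer.trace(picture, thing): "pixels" (420x560 bool, what is visible of it) and "rect" ([left, top, right, bottom] in pixels, round what is visible of it).
The state is a dict: "clock": time; "joints": joint angles; "qvel": joint speeds; "tau": joint torques, N m; "tcp_pos": TCP position; "orientation": TCP orientation; "contact_force": force on the tool from outside, world axes, zero at the start; "moment": the same for the moment, N m; "grip_width": finger opening in m; "gripper_force": force on a finger pad.
Only numpy, scipy, OpenCV 4.12 (cv2) and the standard library are available. Lean on these libraries where they do the work, as an engineer would, in place of code of your own. Each camera call takes 0.05 s, during which the arm holds its last target. There are 200 camera calls.

## Working session

There is one attempt and no reset: what is moved stays moved. The work goes in short steps, Python scripts to look and compute and a tool call to move; the robot and the scene stay as the last step left them, time stands still between calls to the robot, and variables do not carry over. Pictures are saved under pics/ and viewed, at most 10 in all, crops included, and the job is handed in when it is done.

Besides the shell and the picture viewer there is one more tool, called by a JSON object that holds its "fn" and its "kwargs". play_rows: Moves the arm, as the interface text tells. Shifts and turns lie within -1 to 1; 1 stands for 0.2 m of shift or pi/2 rad of turn. Its arguments: {"type":"object","properties":{"commands":{"type":"array","items":{"type":"array","items":{"type":"array","items":{"type":"number","minimum":-1,"maximum":1}}}},"grip_force":{"type":"number"}},"required":["commands"]}

```bash
mkdir -p pics; cat > h.py <<'E'
import numpy as np, cv2
from bench import get_obs, viewer, r
from scipy.spatial.transform import Rotation as R
def cam(p,o=None):
    """K, T(cam->world)"""
    f=210/np.tan(np.radians(p['fovy'])/2)
    if 'world_to_cam' in p: T=np.linalg.inv(np.array(p['world_to_cam']))
    else:
        W=np.eye(4); W[:3,:3]=R.from_rotvec(o['orientation']).as_matrix(); W[:3,3]=o['tcp_pos']
        T=W@np.array(p['hand_eye'])
    return f,T
def toplane(p,uv,z,o=None):
    f,T=cam(p,o); u,v=uv
    d=T[:3,:3]@np.array([(u-p['cx'])/f,-(v-p['cy'])/f,-1]); c=T[:3,3]
    return c+d*(z-c[2])/d[2]
def proj(p,X,o=None):
    f,T=cam(p,o); q=np.linalg.inv(T)@np.append(X,1)
    return np.array([p['cx']+f*q[0]/-q[2], p['cy']-f*q[1]/-q[2]])
def save(p,n,box=None,s=1):
    im=np.array(p['pixels'])[:,:,::-1]
    if box: im=im[box[1]:box[3],box[0]:box[2]]
    cv2.imwrite('pics/'+n,cv2.resize(im,None,fx=s,fy=s,interpolation=cv2.INTER_CUBIC))
E
python3 - <<'E'
from h import *
o=get_obs();print(o)
a={}
for n in('scene','top'):
    p=viewer.grab_frame(n);a[n]=p
    print(n,[k for k in p],p['fovy'],p['cx'],p['cy'],cam(p)[1].round(3).tolist())
    for t in('tongs_grip','tongs_tip','prop_center','caddy','cup'):
        for d in viewer.trace(p,t): print(t,round(d['score'],2),d['rect'])
im=np.vstack([np.array(a[n]['pixels']) for n in a])
for n in a: save(a[n],n+'.png',None,1.4)
E
```

```text
{'clock': 0.0, 'joints': array([ 1.14787976,  0.47780825,  0.02239189,  1.5564413 , -0.01152965,
        1.10931226, -0.08307723]), 'qvel': array([-1.26870760e-04,  1.71332367e-03,  7.89379463e-04,  5.84782091e-05,
       -1.51079659e-03,  1.21438841e-03, -9.58652896e-04]), 'tau': array([-4.97675937e-04, -5.96438026e+01,  1.60768960e+00, -2.81189364e+01,
        1.24645833e-02,  9.53784096e-03,  1.07227901e-06]), 'tcp_pos': array([ 0.20878859, -0.64127579,  0.23032555]), 'orientation': array([-3.10098687e+00, -4.92168842e-01,  6.60366341e-04]), 'contact_force': array([-0.2211161 , -0.4101537 , -0.42817334]), 'moment': array([-0.0092446 ,  0.03930141, -0.03106802]), 'gripper_force': 0.0, 'grip_width': 0.08558601204856853}
scene ['pixels', 'fovy', 'cx', 'cy', 'world_to_cam', 'shot'] 57.50316778452347 282.95670395421246 199.91665914397447 [[-0.386, -0.672, 0.633, 0.97], [0.923, -0.292, 0.252, 0.233], [0.016, 0.681, 0.732, 0.621], [0.0, 0.0, 0.0, 1.0]]
tongs_grip 0.75 [217.1, 181.1, 250.3, 237.3]
tongs_grip 0.74 [345.2, 206.6, 396.0, 269.2]
tongs_tip 0.72 [214.3, 180.6, 248.1, 238.7]
caddy 0.86 [127.4, 151.8, 175.8, 211.9]
cup 0.74 [213.9, 178.8, 249.2, 235.9]
cup 0.64 [409.6, 233.8, 472.2, 303.1]
cup 0.62 [345.6, 205.8, 396.8, 267.8]
cup 0.59 [287.2, 168.7, 330.2, 229.8]
top ['pixels', 'fovy', 'cx', 'cy', 'world_to_cam', 'shot'] 50.79658059971096 278.0768912020121 207.40323394661337 [[-0.017, 0.996, -0.085, 0.475], [-1.0, -0.019, -0.02, 0.06], [-0.021, 0.085, 0.996, 0.891], [0.0, 0.0, 0.0, 1.0]]
tongs_grip 0.98 [309.3, 164.0, 341.2, 188.2]
tongs_tip 0.96 [308.4, 163.1, 344.4, 188.6]
caddy 0.78 [411.4, 189.9, 475.9, 234.2]
cup 0.8 [251.5, 231.1, 297.7, 278.7]
cup 0.72 [107.4, 202.5, 167.3, 249.4]
cup 0.66 [178.7, 211.4, 230.0, 254.5]
```

View pics/scene.png

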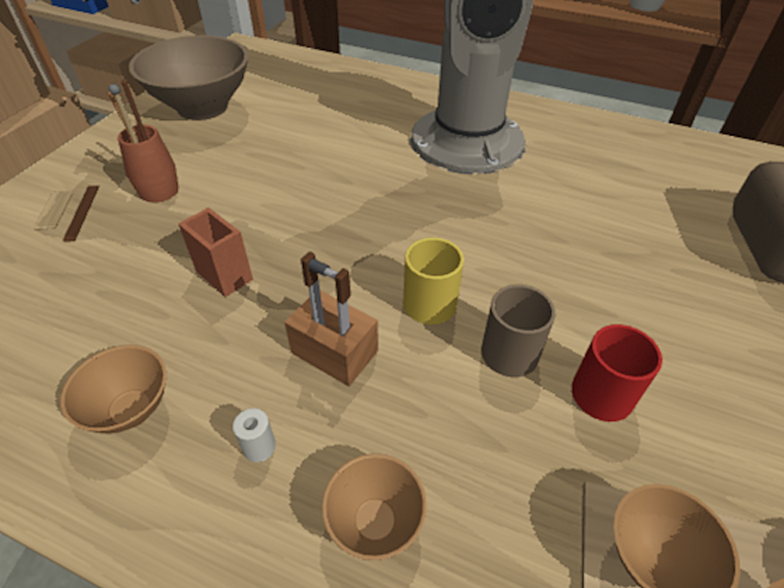

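View pics/top.png

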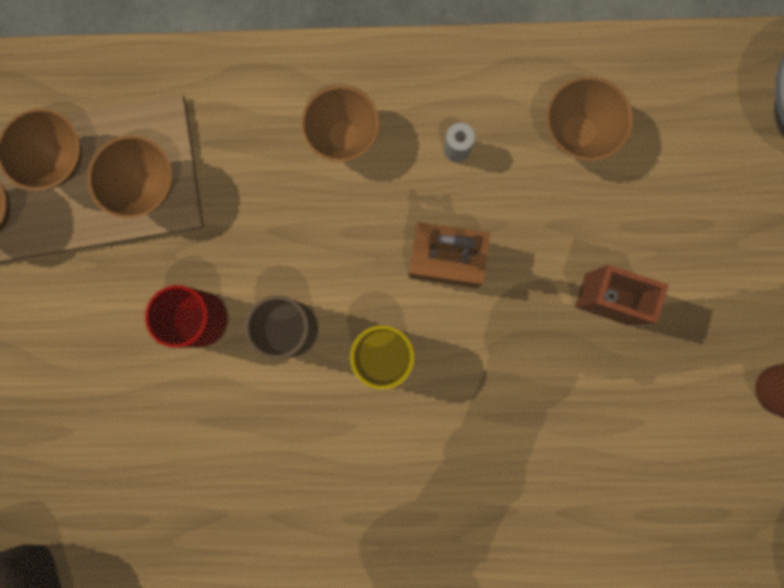

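Three cup-shaped things in the top view: red (176,316), grey-brown (279,326) and yellow (382,357), in 784-wide pixels. The unglazed clay cup is the grey-brown one, because red and yellow are excluded. The tongs stand at (455,245). The caddy is at (622,297), with the prop's dot at (611,296).

```bash
python3 - <<'E'
from h import *
p=viewer.grab_frame('top'); s=viewer.grab_frame('scene')
for n,uv,z in [('cup',(279,326),.1),('tongs handles c',(455,245),.155),('hL',(434,240),.165),('hR',(472,250),.165),('caddy rim c',(628,293),.101),('prop',(611,296),.031)]:
    X=toplane(p,np.array(uv)/1.4,z); print(n,X.round(3),'scene px',(proj(s,X)*1.4).round())
for n,uv,z in [('cup',(521,308),.1),('hL',(309,260),.165),('hR',(343,273),.165),('caddy',(214,230),.101)]:
    print(n,toplane(s,np.array(uv)/1.4,z).round(3))
o=get_obs(); w=viewer.grab_frame('wrist'); print(np.array(w['hand_eye']).round(3).tolist(),w['fovy'],R.from_rotvec(o['orientation']).as_matrix().round(3).tolist())
c=np.hstack([np.array(p['pixels'])[140:260,160:260],np.array(p['pixels'])[140:260,285:335],np.array(p['pixels'])[140:260,400:490]])[:,:,::-1]
cv2.imwrite('pics/crop.png',cv2.resize(c,None,fx=3.3,fy=3.3,interpolation=cv2.INTER_CUBIC))
E
```

```text
cup [0.499 0.218 0.1  ] scene px [521. 306.]
tongs handles c [ 0.591 -0.005  0.155] scene px [329. 274.]
hL [0.595 0.02  0.165] scene px [346. 277.]
hR [ 0.583 -0.024  0.165] scene px [317. 259.]
caddy rim c [ 0.533 -0.228  0.101] scene px [213. 229.]
prop [ 0.534 -0.23   0.031] scene px [222. 263.]
cup [0.502 0.218 0.1  ]
hL [ 0.588 -0.032  0.165]
hR [0.591 0.015 0.165]
caddy [ 0.535 -0.224  0.101]
[[0.001, 0.952, 0.307, 0.079], [1.0, -0.0, -0.001, 0.0], [-0.0, 0.307, -0.952, -0.141], [0.0, 0.0, 0.0, 1.0]] 69.18878643091129 [[0.951, 0.31, 0.0], [0.31, -0.951, -0.0], [0.0, 0.0, -1.0]]
```

View pics/crop.png

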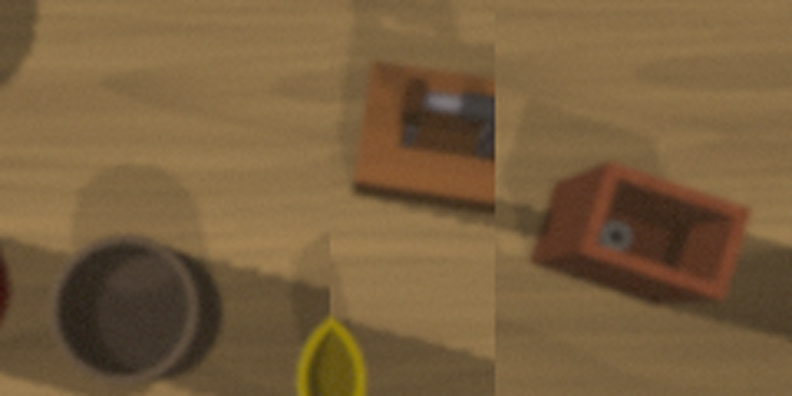

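The crop confirms the grey cup and the caddy with the dotted prop in it. First I go above the caddy, with the wrist camera over its pocket.

{"fn": "play_rows", "kwargs": {"commands": [[[-1,0.93,-0.845,-0.175,0],[-1,0.93,-0.845,-0.175,0],[-1,0.93,-0.845,-0.175,0],[-1,0.93,-0.845,-0.175,0],[-1,0.93,-0.845,-0.175,0],[-1,0.93,-0.845,-0.175,0],[-1,0.93,-0.845,-0.175,0],[-1,0.93,-0.845,-0.175,0]]]}}

```text
clock: 1.42
tcp_pos: [0.3359, -0.4211, 0.2673]
orientation: [3.1, 0.502, 0.003]
contact_force: [0.0, -0.8, 0.0]
grip_width: 0.0849
gripper_force: 0.0
```

{"fn": "play_rows", "kwargs": {"commands": [[[-1,0.93,-0.845,-0.175,0.4],[-1,0.93,-0.845,-0.175,0.4],[-1,0.93,-0.845,-0.175,0.4],[-1,0.93,-0.845,-0.175,0.4],[-1,0.93,-0.845,-0.175,0.4],[-1,0.93,-0.845,-0.175,0.4],[-1,0.93,-0.845,-0.175,0.4],[-1,0.93,-0.845,-0.175,0.4],[-1,0.93,-0.845,-0.175,0.4]]]}}

```text
clock: 2.17
tcp_pos: [0.4586, -0.2055, 0.3014]
orientation: [3.103, -0.488, 0.001]
contact_force: [-0.1, -1.1, -0.1]
grip_width: 0.0856
gripper_force: 0.0
```

```bash
python3 - <<'E'
from h import *
o=get_obs(); w=viewer.grab_frame('wrist'); print(o['clock'],o['tcp_pos'],R.from_rotvec(o['orientation']).as_matrix().round(3).tolist())
for t in('prop_center','caddy'):
    for d in viewer.trace(w,t): print(t,round(d['score'],2),d['rect'])
import pickle; pickle.dump((o,w),open('c.pkl','wb'))
save(w,'w1.png',None,1.4)
E
```

```text
2.1667 [ 0.45862446 -0.20546203  0.30138298] [[0.952, -0.307, 0.0], [-0.307, -0.952, -0.0], [0.0, 0.0, -1.0]]
prop_center 0.54 [275.6, 109.9, 288.8, 125.1]
caddy 0.98 [244.2, 89.0, 321.4, 146.4]
```

View pics/w1.png

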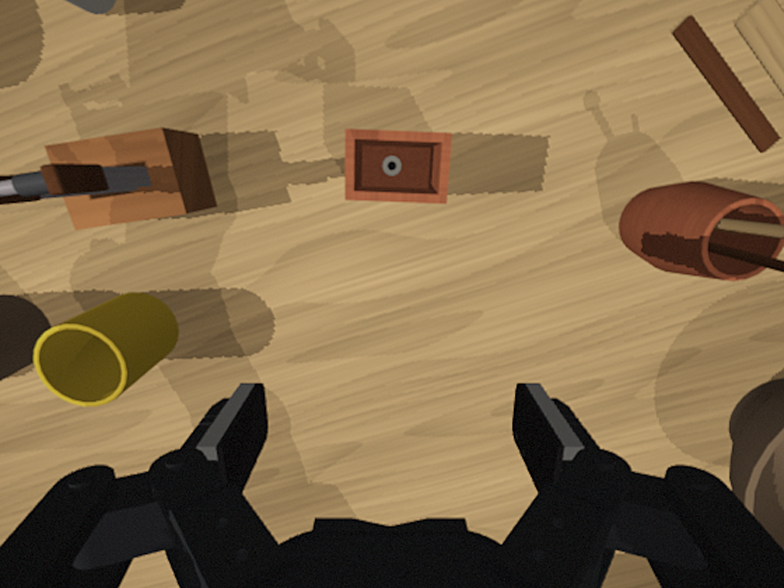

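The caddy pocket is seen straight from above: rim corners (346,129), (451,133), (447,203), (346,199), with the prop's dark dot at (392,166). Next I measure these and work out the move to view the tongs.

```bash
python3 - <<'E'
from h import *
import pickle; o,w=pickle.load(open('c.pkl','rb'))
C=[toplane(w,np.array(c)/1.4,.101,o)[:2] for c in [(346,129),(451,133),(447,203),(346,199)]]
C=np.array(C);print(C.round(4),C.mean(0)); 
for i in range(4): e=C[(i+1)%4]-C[i]; print(np.linalg.norm(e).round(4),np.degrees(np.arctan2(e[1],e[0]))%180)
g=[toplane(w,np.array(c)/1.4,.101,o)[:2] for c in [(355,139),(441,141),(438,193),(356,190)]]
print('inner c',np.mean(g,0))
print('floor c',np.mean([toplane(w,np.array(c)/1.4,.007,o)[:2] for c in [(363,145),(432,145),(432,187),(363,186)]],0))
im=np.array(w['pixels']); sub=im[105:132,270:292].astype(int)
m=(sub.max(2)-sub.min(2)<25)&(sub.max(2)>90)
v,u=np.nonzero(m); uv=((u.min()+u.max())/2+270.,(v.min()+v.max())/2+105.); print(uv,u.min(),u.max(),v.min(),v.max(),'prop',toplane(w,uv,.031,o))
E
```

```text
[[ 0.5691 -0.207 ]
 [ 0.5425 -0.2806]
 [ 0.4943 -0.2642]
 [ 0.5213 -0.19  ]] [ 0.53180698 -0.23546082]
0.0783 70.14485521601796
0.051 161.1871743596049
0.079 69.95460403517548
0.0507 160.37846924681804
inner c [ 0.53225271 -0.23558462]
floor c [ 0.53189371 -0.2373037 ]
(np.float64(279.5), np.float64(118.0)) 3 16 6 20 prop [ 0.5344653  -0.23166345  0.031     ]
```

{"fn": "play_rows", "kwargs": {"commands": [[[-1,-0.08,-1,0,-0.13],[-1,-0.08,-1,0,-0.13],[-1,-0.08,-1,0,-0.13],[-1,-0.08,-1,0,-0.13],[-1,-0.08,-1,0,-0.13],[-1,-0.08,-1,0,-0.13],[-1,-0.08,-1,0,-0.13]]]}}

```text
clock: 2.9
tcp_pos: [0.5047, -0.0099, 0.301]
orientation: [3.137, -0.169, -0.001]
contact_force: [-0.8, -1.1, -0.2]
grip_width: 0.0853
gripper_force: 0.0
```

```bash
python3 - <<'E'
from h import *
o=get_obs(); w=viewer.grab_frame('wrist'); print(o['clock'],o['tcp_pos'],R.from_rotvec(o['orientation']).as_matrix().round(3).tolist())
for t in('tongs_grip','tongs_tip','cup'):
    for d in viewer.trace(w,t): print(t,round(d['score'],2),d['rect'])
import pickle; pickle.dump((o,w),open('t.pkl','wb'))
save(w,'w2.png',None,1.4)
E
```

```text
2.9 [ 0.50467155 -0.00987791  0.30104528] [[0.994, -0.108, -0.0], [-0.108, -0.994, -0.0], [-0.0, 0.0, -1.0]]
tongs_grip 0.65 [228.6, 94.3, 299.5, 120.0]
tongs_tip 0.92 [224.7, 91.0, 298.2, 118.5]
cup 0.96 [171.6, 184.4, 247.1, 268.3]
cup 0.89 [51.5, 169.2, 154.0, 246.9]
cup 0.79 [0.0, 168.8, 61.8, 240.3]
```

View pics/w2.png

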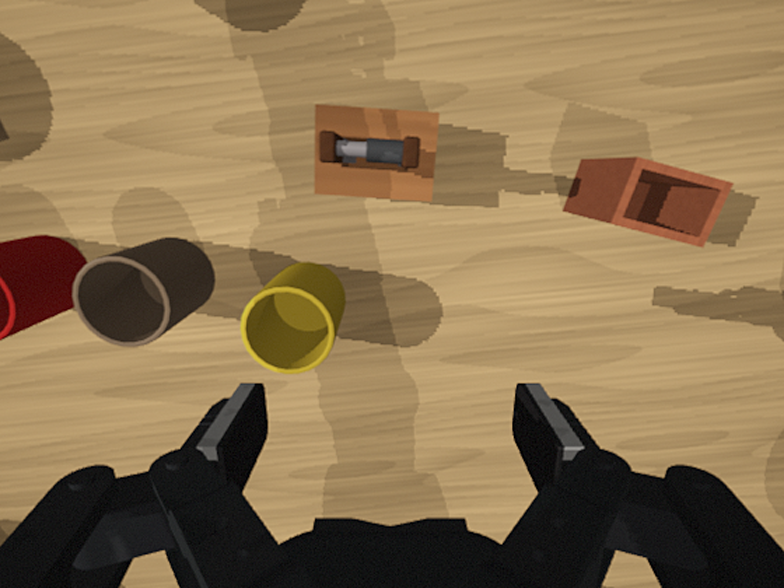

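The handle tops span (320,131)–(419,170), and the stand's top corners are (316,104), (439,113), (433,202), (315,193). The grey cup's rim is centred near (122,302).

```bash
python3 - <<'E'
from h import *
import pickle; o,w=pickle.load(open('t.pkl','rb'))
f=lambda c,z: toplane(w,np.array(c)/1.4,z,o)[:2]
def quad(cs,z):
    C=np.array([f(c,z) for c in cs]); print(C.mean(0).round(4),[(np.linalg.norm(e).round(4),(np.degrees(np.arctan2(e[1],e[0]))%180).round(1)) for e in np.roll(C,-1,0)-C])
quad([(320,131),(419,137),(419,170),(320,163)],.175)
quad([(316,104),(439,113),(433,202),(315,193)],.07)
print('cup',f((122,302),.1),[f(c,.1) for c in((74,301),(169,303),(122,258),(122,345))])
print(o['joints'])
E
```

```text
[ 0.5935 -0.0076] [(np.float64(0.0578), np.float64(80.6)), (np.float64(0.0184), np.float64(175.1)), (np.float64(0.0592), np.float64(80.0)), (np.float64(0.0177), np.float64(171.0))]
[ 0.5938 -0.0083] [(np.float64(0.0985), np.float64(80.0)), (np.float64(0.0697), np.float64(171.7)), (np.float64(0.1004), np.float64(79.6)), (np.float64(0.0689), np.float64(170.1))]
cup [0.49922389 0.21727395] [array([0.50440956, 0.25716543]), array([0.49411994, 0.17815471]), array([0.53587982, 0.20602832]), array([0.46096265, 0.22901207])]
[ 0.23120157  0.155457   -0.37397393  1.84624471  0.06191771  1.15161308
 -1.84243252]
```

{"fn": "play_rows", "kwargs": {"commands": [[[-1,0.44,-0.058,0.2,0.04],[-1,0.44,-0.058,0.2,0.04],[-1,0.44,-0.058,0.2,0.04],[-1,0.44,-0.058,0.3,0.04],[-1,0.44,-0.058,0.5,0.04],[-1,0.44,-0.058,0.65,0.04],[-1,0.44,-0.058,0.78,0.04],[-1,0.44,-0.058,0.855,0.04],[-1,0.44,-0.058,0.855,0.04],[-1,0.44,-0.058,0.855,0.04]]], "grip_force": 20}}

```text
clock: 3.93
tcp_pos: [0.5928, -0.0098, 0.1298]
orientation: [3.129, -0.274, -0.003]
contact_force: [0.9, 0.6, -0.4]
grip_width: 0.0856
gripper_force: 0.0
```

```bash
python3 - <<'E'
from h import *
o=get_obs(); w=viewer.grab_frame('wrist'); print(o['clock'],o['tcp_pos'],R.from_rotvec(o['orientation']).as_matrix().round(3).tolist(),o['contact_force'])
save(w,'w3.png',None,1.4)
E
```

```text
3.9333 [ 0.59281755 -0.00984654  0.12983704] [[0.985, -0.174, -0.002], [-0.174, -0.985, -0.001], [-0.002, 0.001, -1.0]] [ 0.85347511  0.64281331 -0.42433236]
```

View pics/w3.png

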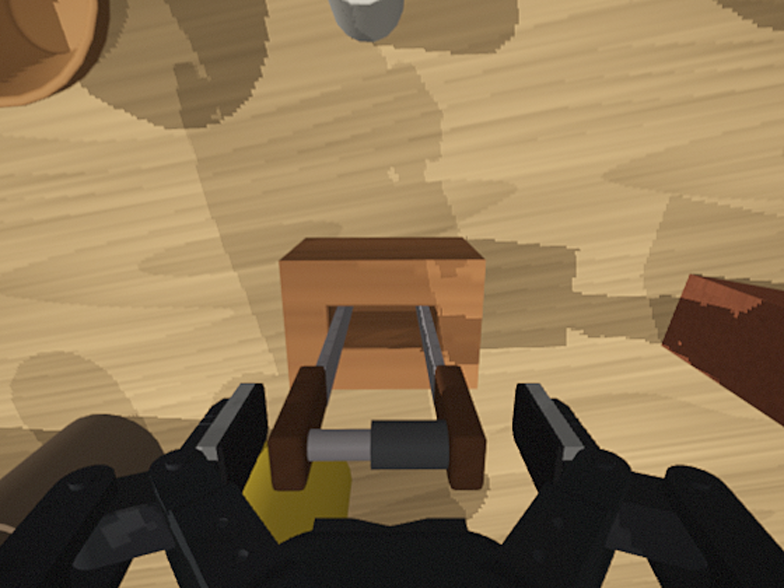

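The handles lie between the fingers, spanning x = 271–485 against finger inner edges at 265–515. They are about 3 mm toward the left finger, so I shift that way and squeeze to 54 mm.

{"fn": "play_rows", "kwargs": {"commands": [[[-1,0,-0.014,0,0],[-0.27,0,-0.014,0,0],[-0.27,0,-0.014,0,0],[-0.27,0,-0.014,0,0],[-0.27,0,-0.014,0,0],[-0.27,0,-0.014,0,0],[-0.27,0,-0.014,0,0],[-0.27,0,-0.014,0,0]]], "grip_force": 30}}

```text
clock: 4.65
tcp_pos: [0.5948, -0.0054, 0.1318]
orientation: [-3.13, 0.27, -0.004]
contact_force: [-0.2, 0.2, 5.0]
grip_width: 0.0544
gripper_force: 6.8
```

{"fn": "play_rows", "kwargs": {"commands": [[[-0.27,0,0,-0.05,0],[-0.27,0,0,-0.12,0],[-0.27,0,0,-0.2,0],[-0.27,0,0,-0.3,0],[-0.27,0,0,-0.4,0],[-0.27,0,0,-0.5,0],[-0.27,0,0,-0.6,0],[-0.27,0,0,-0.7,0],[-0.27,0,0,-0.7,0],[-0.27,0,0,-0.7,0]]]}}

```text
clock: 5.48
tcp_pos: [0.5942, -0.0053, 0.2716]
orientation: [-3.13, 0.27, -0.004]
contact_force: [0.5, -0.3, -3.0]
grip_width: 0.0542
gripper_force: 4.7
```

```bash
python3 - <<'E'
from h import *
o=get_obs(); w=viewer.grab_frame('wrist'); print(o['clock'],o['tcp_pos'],R.from_rotvec(o['orientation']).as_matrix().round(3).tolist(),o['contact_force'])
s=viewer.grab_frame('scene')
W=np.array(w['pixels'])[200:];X=np.array(s['pixels'])[100:320,150:430]
im=np.vstack([W,cv2.resize(X,(560,440))[:380]])[:,:,::-1]; cv2.imwrite('pics/w4.png',im)
E
```

```text
5.4833 [ 0.59416327 -0.00531615  0.27157674] [[0.985, -0.171, 0.002], [-0.171, -0.985, -0.0], [0.002, -0.0, -1.0]] [ 0.50186896 -0.28774104 -3.01671163]
```

View pics/w4.png

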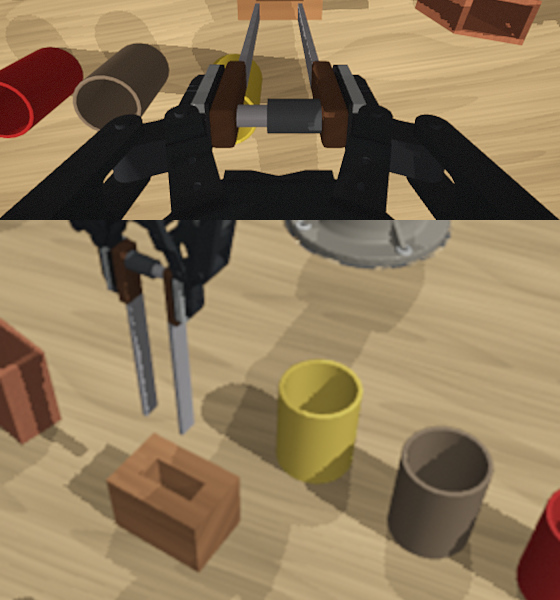

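The tongs are held, still open and upright. I'll check the tips: scene px about (224,196) and (242,206), wrist px about (254,205) and (301,205).

```bash
python3 - <<'E'
from h import *
o=get_obs(); w=viewer.grab_frame('wrist'); s=viewer.grab_frame('scene')
for z in(.145,.15):
  print(z,[toplane(s,c,z)[:2].round(4) for c in((224.5,196.5),(242,206))],[toplane(w,c,z,o)[:2].round(4) for c in((254,205),(301,205))])
T=np.array(w['pixels'])[180:290,190:370];X=np.array(s['pixels'])[110:220,190:280]
cv2.imwrite('pics/w5.png',cv2.resize(np.hstack([T,X])[:,:,::-1],None,fx=2.9,fy=2.9,interpolation=cv2.INTER_CUBIC))
E
```

```text
0.145 [array([ 0.5912, -0.0255]), array([0.5988, 0.0117])] [array([0.6013, 0.0152]), array([ 0.5941, -0.0267])]
0.15 [array([ 0.5952, -0.0227]), array([0.6027, 0.0141])] [array([0.6027, 0.0146]), array([ 0.5955, -0.0266])]
```

View pics/w5.png

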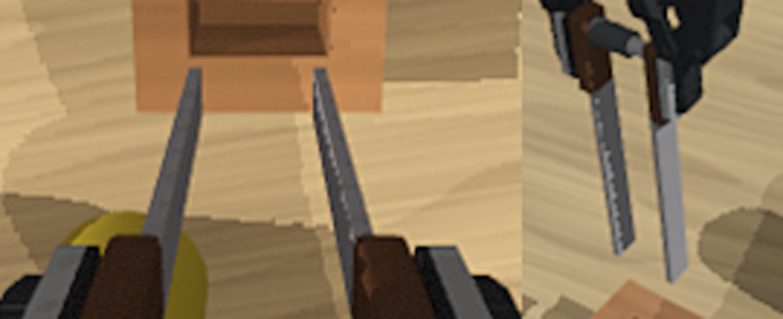

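The tips agree with the expected spot to within about 3 mm. Carrying on to above the caddy.

{"fn": "play_rows", "kwargs": {"commands": [[[-0.27,0,0.05,0,0],[-0.27,0,0.13,0,0],[-0.27,0,0.24,0,0],[-0.27,0,0.36,0,0.02],[-0.27,-0.02,0.48,0,0.04],[-0.27,-0.04,0.6,0,0.06],[-0.27,-0.06,0.72,0,0.08],[-0.27,-0.08,0.84,0,0.1],[-0.27,-0.09,0.93,0,0.108],[-0.27,-0.09,1,0,0.108],[-0.27,-0.09,1,0,0.108],[-0.27,-0.09,1,0,0.108]]]}}

```text
clock: 6.68
tcp_pos: [0.5414, -0.2002, 0.2699]
orientation: [-3.095, 0.537, 0.001]
contact_force: [0.3, 0.6, -1.4]
grip_width: 0.0542
gripper_force: 4.7
```

```bash
cat > st.py <<'E'
from h import *
import sys
o=get_obs(); M=R.from_rotvec(o['orientation']).as_matrix()
print(o['clock'],o['tcp_pos'].round(4),M.round(3).tolist(),o['contact_force'].round(1),o['grip_width'])
t=np.array([float(a) for a in sys.argv[1:4]])
print('shift units',(M.T@(t-o['tcp_pos'])/.2).round(3),'x angle',np.degrees(np.arctan2(M[1,0],M[0,0])))
E
python3 st.py .5364 -.2324 .27
```

```text
6.6833 [ 0.5414 -0.2002  0.2699] [[0.942, -0.337, -0.001], [-0.337, -0.942, 0.0], [-0.001, -0.0, -1.0]] [ 0.3  0.6 -1.4] 0.05423167936831005
shift units [ 0.031  0.16  -0.001] x angle -19.669005394093116
```

{"fn": "play_rows", "kwargs": {"commands": [[[-0.27,0.031,0.08,0.05,0],[-0.27,0.031,0.16,0.1,0],[-0.27,0.031,0.16,0.17,0],[-0.27,0.031,0.16,0.17,0],[-0.27,0.031,0.16,0.17,0]]]}}

```text
clock: 7.1
tcp_pos: [0.5369, -0.2298, 0.2357]
orientation: [-3.095, 0.531, 0.003]
contact_force: [-0.1, 0.3, -1.1]
grip_width: 0.0542
gripper_force: 4.7
```

```bash
python3 st.py .5364 -.2324 .14; python3 - <<'E'
from h import *
o=get_obs(); w=viewer.grab_frame('wrist'); s=viewer.grab_frame('scene'); t=viewer.grab_frame('top')
T=np.array(w['pixels'])[170:300,190:370];X=np.array(s['pixels'])[100:230,100:190]
cv2.imwrite('pics/w6.png',cv2.resize(np.hstack([T,X])[:,:,::-1],None,fx=2.9,fy=2.9,interpolation=cv2.INTER_CUBIC))
E
```

```text
7.1 [ 0.5369 -0.2298  0.2357] [[0.943, -0.333, -0.002], [-0.333, -0.943, 0.002], [-0.002, -0.001, -1.0]] [-0.1  0.3 -1.1] 0.054160359811269924
shift units [0.003 0.014 0.478] x angle -19.46089992300694
```

View pics/w6.png

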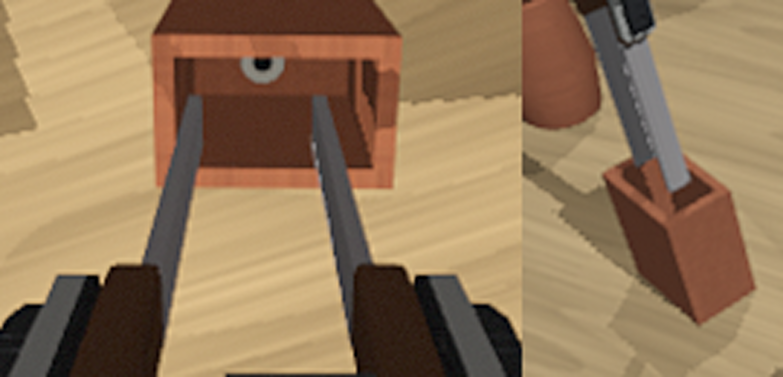

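The arms (x 188–330) are inside the pocket opening (173–380), straddling the prop (x≈262), with about 10 mm to the far wall. Lowering.

{"fn": "play_rows", "kwargs": {"commands": [[[-0.27,0,0.01,0.03,0],[-0.27,0,0.01,0.1,0],[-0.27,0,0.01,0.18,0],[-0.27,0,0.01,0.26,0],[-0.27,0,0.01,0.34,0],[-0.27,0,0.01,0.41,0],[-0.27,0,0.01,0.46,0],[-0.27,0,0.01,0.49,0],[-0.27,0,0.01,0.49,0],[-0.27,0,0.01,0.49,0]]]}}

```text
clock: 8.08
tcp_pos: [0.5365, -0.2335, 0.1386]
orientation: [3.096, -0.534, 0.001]
contact_force: [0.1, -0.3, -2.1]
grip_width: 0.0545
gripper_force: 4.7
```

{"fn": "play_rows", "kwargs": {"commands": [[[0,0,0,0,0],[0.1,0,0,0,0],[0.2,0,0,0,0],[0.4,0,0,0,0],[0.4,0,0,0,0],[0.4,0,0,0,0],[0.4,0,0,0,0],[0.4,0,0,0,0]]], "grip_force": 40}}

```text
clock: 8.75
tcp_pos: [0.5371, -0.2337, 0.1394]
orientation: [3.095, -0.534, 0.003]
contact_force: [0.3, 0.8, 5.3]
grip_width: 0.0358
gripper_force: 39.7
```

Stopped near 36 mm at full force, so the prop is held. Lifting.

{"fn": "play_rows", "kwargs": {"commands": [[[0.4,0,0,-0.03,0],[0.4,0,0,-0.1,0],[0.4,0,0,-0.18,0],[0.4,0,0,-0.28,0],[0.4,0,0,-0.38,0],[0.4,0,0,-0.48,0],[0.4,0,0,-0.58,0],[0.4,0,0,-0.66,0],[0.4,0,0,-0.7,0],[0.4,0,0,-0.7,0]]]}}

```text
clock: 9.58
tcp_pos: [0.5369, -0.2337, 0.2801]
orientation: [3.095, -0.534, 0.004]
contact_force: [0.6, 0.4, -2.2]
grip_width: 0.0362
gripper_force: 40.2
```

```bash
python3 st.py .4992 .2173 .28; python3 - <<'E'
from h import *
o=get_obs(); w=viewer.grab_frame('wrist'); s=viewer.grab_frame('scene')
T=np.array(w['pixels'])[150:300,190:370];X=np.array(s['pixels'])[80:230,100:190]
cv2.imwrite('pics/w7.png',cv2.resize(np.hstack([T,X])[:,:,::-1],None,fx=2.9,fy=2.9,interpolation=cv2.INTER_CUBIC))
E
```

```text
9.5833 [ 0.5369 -0.2337  0.2801] [[0.942, -0.335, 0.003], [-0.335, -0.942, -0.001], [0.003, 0.0, -1.0]] [ 0.6  0.4 -2.2] 0.03618726476999876
shift units [-9.340e-01 -2.061e+00 -2.000e-03] x angle -19.590670919076622
```

View pics/w7.png

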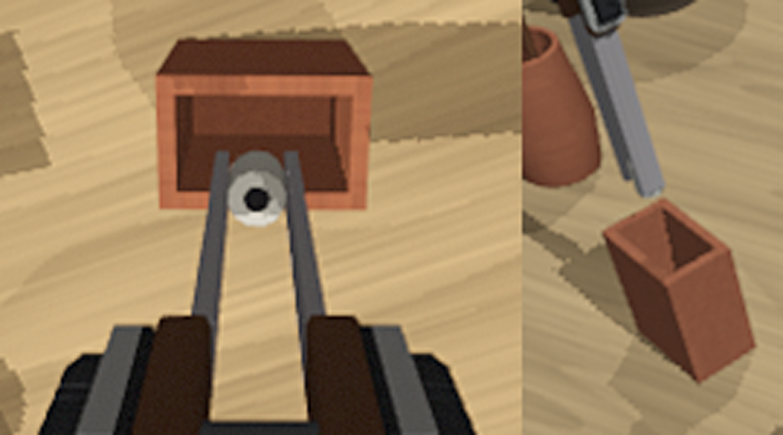

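The prop hangs between the tips at (257,198) in the crop, clear of the caddy. Carrying it to the grey cup.

{"fn": "play_rows", "kwargs": {"commands": [[[0.4,-0.02,-0.04,0,0],[0.4,-0.05,-0.12,0,0],[0.4,-0.1,-0.22,0,0],[0.4,-0.15,-0.33,0,0],[0.4,-0.2,-0.44,0,0],[0.4,-0.25,-0.55,0,0],[0.4,-0.3,-0.66,0,0],[0.4,-0.35,-0.77,0,0],[0.4,-0.4,-0.88,0,0],[0.4,-0.45,-1,0,0]]]}}

```text
clock: 10.52
tcp_pos: [0.5171, -0.0135, 0.277]
orientation: [3.095, -0.534, -0.004]
contact_force: [0.8, -0.3, -2.4]
grip_width: 0.0361
gripper_force: 40.2
```

{"fn": "play_rows", "kwargs": {"commands": [[[0.4,-0.05,-0.11,0,-0.02],[0.4,-0.1,-0.22,0,-0.04],[0.4,-0.15,-0.33,0,-0.07],[0.4,-0.2,-0.44,0,-0.1],[0.4,-0.25,-0.55,0,-0.13],[0.4,-0.3,-0.66,0,-0.16],[0.4,-0.35,-0.77,0,-0.18],[0.4,-0.4,-0.87,0,-0.2],[0.4,-0.44,-0.95,0,-0.22],[0.4,-0.45,-0.98,0,-0.22],[0.4,-0.45,-0.98,0,-0.22]]]}}

```text
clock: 11.43
tcp_pos: [0.4985, 0.2016, 0.2777]
orientation: [-3.141, -0.01, 0.002]
contact_force: [0.3, -0.1, -1.7]
grip_width: 0.0364
gripper_force: 40.2
```

```bash
python3 st.py .5015 .2178 .25; python3 - <<'E'
from h import *
o=get_obs(); w=viewer.grab_frame('wrist'); s=viewer.grab_frame('scene')
M=R.from_rotvec(o['orientation']).as_matrix()
for d in viewer.trace(w,'cup'): print(d['score'],d['rect'])
for d in viewer.trace(s,'cup'): print(d['score'],d['rect'])
print('cup c exp wrist',(proj(w,[.4995,.2178,.1],o)))
T=np.array(w['pixels'])[60:300,130:430]; X=np.array(s['pixels'])[130:370,280:480]
cv2.imwrite('pics/w8.png',cv2.resize(np.hstack([T,X])[:,:,::-1],None,fx=1.6,fy=1.6,interpolation=cv2.INTER_CUBIC))
E
```

```text
11.4333 [0.4985 0.2016 0.2777] [[1.0, 0.006, -0.001], [0.006, -1.0, 0.0], [-0.001, -0.0, -1.0]] [ 0.3 -0.1 -1.7] 0.03644176265411303
shift units [ 0.015 -0.081  0.139] x angle 0.36427650676331996
0.88 [97.7, 135.0, 199.3, 218.5]
0.73 [225.1, 148.1, 299.9, 232.9]
0.68 [332.4, 174.1, 418.1, 263.6]
0.92 [289.9, 169.3, 333.2, 231.0]
0.84 [343.7, 205.4, 393.4, 269.4]
cup c exp wrist [263.14375552 194.89133868]
```

View pics/w8.png

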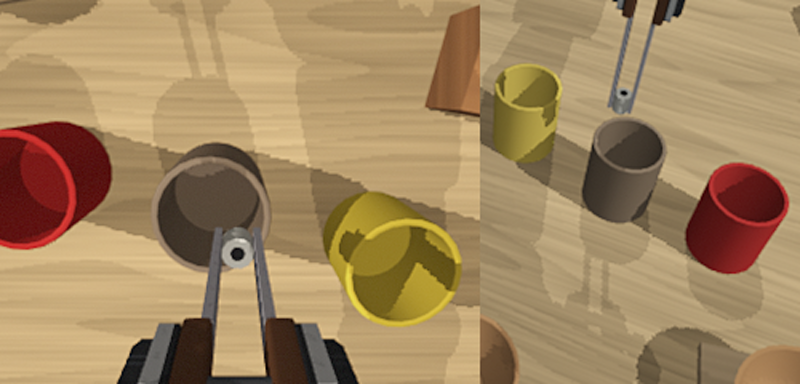

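Prop and cup rim (centre (211,214) in the crop) are as predicted to within 1 px. Centre, then lower.

{"fn": "play_rows", "kwargs": {"commands": [[[0.4,0.015,-0.05,0,0],[0.4,0.015,-0.085,0,0],[0.4,0.015,-0.085,0.04,0],[0.4,0.015,-0.085,0.12,0],[0.4,0.015,-0.085,0.22,0],[0.4,0.015,-0.085,0.32,0],[0.4,0.015,-0.085,0.42,0],[0.4,0.015,-0.085,0.52,0],[0.4,0.015,-0.085,0.6,0],[0.4,0.015,-0.085,0.65,0],[0.4,0.015,-0.085,0.67,0],[0.4,0.015,-0.085,0.67,0]]]}}

```text
clock: 12.63
tcp_pos: [0.5018, 0.2169, 0.1434]
orientation: [3.141, 0.006, -0.002]
contact_force: [-0.2, -0.4, -1.3]
grip_width: 0.0363
gripper_force: 40.3
```

{"fn": "play_rows", "kwargs": {"commands": [[[0.4,0,0,0.007,0],[0.4,0,0,0.014,0],[0.4,0,0,0.02,0],[0.4,0,0,0.02,0]]]}}

```text
clock: 12.97
tcp_pos: [0.5026, 0.217, 0.1408]
orientation: [-3.141, -0.006, -0.001]
contact_force: [-0.2, -0.1, -2.1]
grip_width: 0.036
gripper_force: 40.3
```

{"fn": "play_rows", "kwargs": {"commands": [[[0.4,0,0,0.005,0],[0.4,0,0,0.01,0],[0.4,0,0,0.015,0],[0.4,0,0,0.015,0]]]}}

```text
clock: 13.3
tcp_pos: [0.5027, 0.2172, 0.1384]
orientation: [3.141, 0.006, 0.002]
contact_force: [-1.9, -0.8, 7.7]
grip_width: 0.0361
gripper_force: 40.8
```

Contact with the floor. Open part-way to free the prop.

{"fn": "play_rows", "kwargs": {"commands": [[[0.25,0,0,0,0],[0.1,0,0,0,0],[0,0,0,0,0],[-0.1,0,0,0,0],[-0.2,0,0,0,0],[-0.27,0,0,0,0],[-0.27,0,0,0,0],[-0.27,0,0,0,0]]], "grip_force": 30}}

```text
clock: 13.97
tcp_pos: [0.5022, 0.2169, 0.1372]
orientation: [3.142, 0.006, -0.0]
contact_force: [0.2, 0.0, -2.0]
grip_width: 0.0543
gripper_force: 4.8
```

{"fn": "play_rows", "kwargs": {"commands": [[[-0.27,0,0,0.01,0],[-0.27,0,0,0.02,0],[-0.27,0,0,0.02,0]]]}}

```text
clock: 14.22
tcp_pos: [0.502, 0.2168, 0.1328]
orientation: [3.141, 0.006, -0.001]
contact_force: [-0.2, -0.6, -1.4]
grip_width: 0.0541
gripper_force: 4.8
```

{"fn": "play_rows", "kwargs": {"commands": [[[-0.27,0,0,0.008,0],[-0.27,0,0,0.015,0],[-0.27,0,0,0.015,0]]]}}

```text
clock: 14.47
tcp_pos: [0.5021, 0.2169, 0.13]
orientation: [3.141, 0.006, -0.001]
contact_force: [-0.2, 0.1, -2.1]
grip_width: 0.0544
gripper_force: 4.8
```

{"fn": "play_rows", "kwargs": {"commands": [[[-0.27,0,0,0.005,0],[-0.27,0,0,0.01,0],[-0.27,0,0,0.01,0]]]}}

```text
clock: 14.72
tcp_pos: [0.5022, 0.2169, 0.1281]
orientation: [3.141, 0.006, -0.0]
contact_force: [-0.4, 0.7, -2.6]
grip_width: 0.0545
gripper_force: 4.8
```

{"fn": "play_rows", "kwargs": {"commands": [[[-0.27,0,0,0.005,0],[-0.27,0,0,0.01,0],[-0.27,0,0,0.01,0]]]}}

```text
clock: 14.97
tcp_pos: [0.5033, 0.2171, 0.1272]
orientation: [-3.141, -0.006, -0.003]
contact_force: [-0.7, -1.3, 4.9]
grip_width: 0.0544
gripper_force: 4.8
```

{"fn": "play_rows", "kwargs": {"commands": [[[-0.27,0,0,0.005,0],[-0.27,0,0,0.01,0],[-0.27,0,0,0.01,0]]]}}

```text
clock: 15.22
tcp_pos: [0.5035, 0.2171, 0.1254]
orientation: [-3.141, -0.005, -0.004]
contact_force: [-0.1, -2.4, 6.0]
grip_width: 0.0541
gripper_force: 4.9
```

Tips on the floor. Let go gently.

{"fn": "play_rows", "kwargs": {"commands": [[[-0.33,0,0,0,0],[-0.38,0,0,0,0],[-0.42,0,0,0,0],[-0.5,0,0,0,0],[-0.7,0,0,0,0],[-1,0,0,0,0],[-1,0,0,0,0],[-1,0,0,0,0],[-1,0,0,0,0],[-1,0,0,0,0]]]}}

```text
clock: 16.05
tcp_pos: [0.5023, 0.2169, 0.1243]
orientation: [3.142, 0.006, 0.0]
contact_force: [0.1, -0.3, -0.2]
grip_width: 0.0855
gripper_force: 0.0
```

```bash
python3 - <<'E'
from h import *
w=viewer.grab_frame('wrist'); s=viewer.grab_frame('scene')
T=np.array(w['pixels'])[130:400,90:470]; X=np.array(s['pixels'])[110:300,280:420]
cv2.imwrite('pics/w9.png',np.hstack([cv2.resize(T,(530,377)),cv2.resize(X,(265,377))])[:,:,::-1])
E
```

View pics/w9.png

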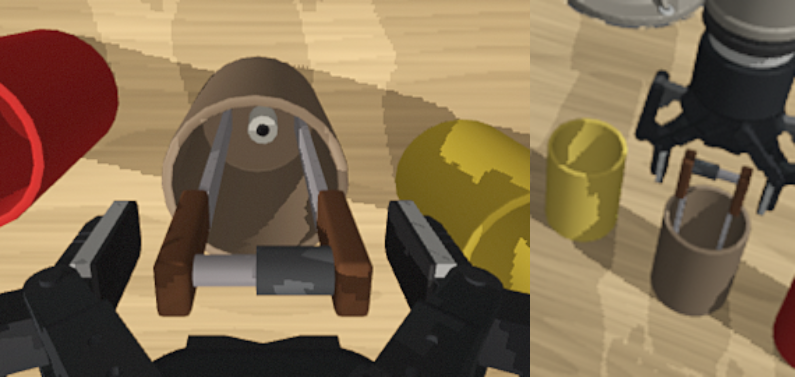

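The tongs stand free in the upright cup, with the prop on its floor at (262,128), and the fingers are clear on both sides. Backing straight up.

{"fn": "play_rows", "kwargs": {"commands": [[[-1,0,0,-0.05,0],[-1,0,0,-0.15,0],[-1,0,0,-0.27,0],[-1,0,0,-0.4,0],[-1,0,0,-0.55,0],[-1,0,0,-0.7,0],[-1,0,0,-0.8,0],[-1,0,0,-0.8,0],[-1,0,0,-0.8,0],[-1,0,0,-0.8,0],[-1,0,0,-0.8,0],[-1,0,0,-0.8,0]]]}}

```text
clock: 17.15
tcp_pos: [0.5017, 0.2165, 0.2831]
orientation: [3.141, 0.006, -0.003]
contact_force: [0.2, 0.4, 0.1]
grip_width: 0.0857
gripper_force: 0.0
```

```bash
python3 - <<'E'
from h import *
o=get_obs();w=viewer.grab_frame('wrist'); print(o['clock'],o['tcp_pos'],o['contact_force'])
for t in('tongs_grip','prop_center','cup'):
    for d in viewer.trace(w,t): 
        l,a,b,c=d['rect']; print(t,round(d['score'],2),d['rect'],toplane(w,((l+b)/2,(a+c)/2),{'t':.15,'p':.03,'c':.05}[t[0]],o).round(3))
s=viewer.grab_frame('scene')
for d in viewer.trace(s,'cup'): print('scene',d['score'],d['rect'])
E
```

```text
17.15 [0.50166663 0.21654154 0.28305772] [0.22906733 0.37746791 0.14109187]
prop_center 0.6 [275.5, 174.2, 284.9, 186.9] [0.503 0.214 0.03 ]
cup 0.74 [116.2, 137.5, 211.5, 215.8] [0.511 0.358 0.05 ]
cup 0.68 [340.0, 177.6, 431.4, 265.6] [0.454 0.076 0.05 ]
cup 0.66 [237.5, 150.0, 314.8, 231.6] [0.494 0.219 0.05 ]
scene 0.72 [408.7, 229.7, 472.1, 302.1]
scene 0.71 [288.2, 168.8, 331.5, 230.1]
scene 0.69 [344.9, 205.7, 395.4, 269.1]
```

The cup's scene box is unchanged ([345,206,395,269]), the prop measures at the cup's centre, and the arm is clear. Handing in.

```bash
python3 -c "
from bench import r
print(r.hand_in())"
```

```text
the job is handed in; nothing more can be done
None
```

The prop was let go on the grey-brown cup's floor, the tongs were standing in the cup when last viewed, just before the arm backed away, and the cup was unmoved; I handed in at about 17 s, got no verdict back, and viewed 12 pictures, two over the limit of 10.

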